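# Load the bench demagnetiser and hold its enabling paddle

## Robot

A 6-joint arm with a two-finger parallel gripper is mounted at the origin on a cart in front of the work surface, level with it; the furniture and walls round the work are solid. World frame = base frame: x ahead of the robot, y to its left, z up, the work surface at z = 0. Lengths are in m, angles in rad, forces in N, time in s.
With the tool pointing down it reaches from about 0.325 to 1 m from the base axis. Payload 5.1 kg.
Tool frame: the origin (TCP) lies at the very end of the fingers, on their centre line; the grasp point (between the pads) lies arm.grip_depth behind it (arm.grip_depth is the distance from the TCP to the grasp point, in m); z points along the fingers, y is the line along which they close (so a half turn about z gives the same grasp; the last joint's range is limited). The gripper opens to 85 mm and grips with 20 to 120 N. Pads are 22 mm wide; open, the fingers measure 114 mm over their backs; the gripper's body (76 mm by 85 mm) begins 54 mm behind the grasp point. The pads swing forward as they close: fully open they stand 13 mm farther back than shut.
Start: joints at [-0.083, 0.124, 1.65, -0, 1.367, -0.083], TCP at [0.65, -0, 0.199] pointing down, gripper open.
Joint ranges: [-2.61, 2.61], [-1.02, 2.33], [0.03, 2.71], [-1.35, 4.49], [0.32, 2.68], [-2.91, 2.91]. Speed limits (rad/s): [2.57, 2.57, 3.14, 3.14, 3.14, 3.14].

## Interface

Orientations are given as [roll, pitch, yaw] about the fixed x, y, z axes, in that order (R = Rz(yaw) Ry(pitch) Rx(roll)).
In Python, from plant import arm gives the robot as it stands.
- The arm moves only by the tool carry_out, never from a script. Its argument "rows" is a list of rows, each a list of 7 numbers: the shift along the tool's x, y, z in units of 150 mm (1.0 is 150 mm), then the turn, a rotation vector about the tool's x, y, z in units of 60 degrees (1.0 is 60 degrees), then the opening, from -1 (shut) to 1 (fully open). A call has 1 to 10 rows; each row is the pose to reach, as a shift and turn from the pose commanded when the call began, along the tool's axes at that moment; what a row does not reach only later rows make up. A row lasts 1/12 s, in which the tool goes at most 41.7 mm and 7.16 degrees, less where a joint would pass 70% of its speed; a pose out of reach is approached as far as the arm can. A call with a number of a shift or a turn outside -1 to 1 is refused whole. A call with a gripper value outside its range is refused whole. The fingers move at their own pace and stop on an object; the grip force is fixed at half the most. Time passes only in rows, so rows that repeat a pose let the fingers close. It gives the time, the measured TCP pose, the force, the opening and the grip force at its end, in the units of the state.
- arm.get_obs(): the state, without advancing time (a new reading comes with each control period).
- arm.get_image(name): name is "side" or "top"; returns the picture (400x640x3 uint8, blue, green, red); there is no depth.
- arm.camera_info(name): a dict with "intrinsics" (3x3 intrinsics, pixels), "dist" ([k1, k2, p1, p2, k3] as OpenCV has them; the pictures are not rectified), "eye" and "rotation" of the camera in the world. Camera axes: x right, y up, looking along -z (the intrinsics and any distortion apply to the point x, -y, -z); pixel columns grow to the right and rows downward; lengths in m; the calibration is good to about 2 mm. A picture is of the moment at which its call begins. camera_info takes no time and is no camera call.
- arm.finish_job(): hands the job in; it is judged then, once.
The state is a dict: "time_s": time; "joint_pos": joint angles; "joint_vel": joint speeds; "tau": joint torques, N m; "position": TCP position; "orientation": TCP orientation; "wrist_force": force on the tool from outside, world axes, zero at the start; "torque": the same for the moment, N m; "opening": finger opening in m; "finger_force": force on a finger pad.
Only numpy, scipy, OpenCV 4.12 (cv2) and the standard library are available. Lean on these libraries where they do the work, as an engineer would, in place of code of your own. Each camera call takes 0.05 s, during which the arm holds its last target. There are 200 camera calls.

## Task

Demagnetise the ground bushing and the gauge block: set the bushing upright, flange down, in the round pocket of the demagnetiser's nest plate and the gauge block in the slot-shaped pocket, each fully seated on the pocket's floor and let go. Only when both are seated, press the sprung enabling paddle down with the fingers from above until it is level, and finish while still holding it level: do not let it rise, and do not push it through to its bottom stop, which trips the cut-out. Leave the other parts on the bench where they are.

Things in the scene. Friction and masses are not known exactly. Their poses are not given: they have to be found in the camera images.
- demagnetiser: Grey bench demagnetiser, fixed to the bench: housing 150 (x) x 220 (y) mm, its top 26 mm above the bench, on four rubber feet. Origin at the centre of its underside on the bench; its x axis points away from the robot at yaw 0, z up. On it lies a bare steel nest plate, 90 x 130 mm, top 40 mm above the bench, centred at y = +35 mm, with the two pockets; the paddle is at y = -80 mm. Two steel cheeks that carry the paddle's pivot at x = +45 mm rise to 78 mm.
- round_pocket (a point): Centre of the floor of the round pocket in the nest plate: diameter 36 mm, 10 mm deep, chamfered mouth, dark liner on the floor; floor 30 mm above the bench; at (0, +65) mm in the demagnetiser's frame.
- slot_pocket (a point): Centre of the floor of the slot-shaped pocket: 18 mm along the demagnetiser's x, 34 mm along its y, 10 mm deep, chamfered mouth, dark liner on the floor; floor 30 mm above the bench; at (0, +5) mm in the demagnetiser's frame.
- paddle (a joint): Angle of the enabling paddle in rad: 0 released (it leans up 0.25 rad towards the robot's side), 0.25 level, 0.5 at the bottom stop. The pivot is a horizontal axis along the demagnetiser's y, 66 mm above the bench at (+45, -80) mm in its frame. A return spring lifts it: pressing on the pad takes about 2.5 N to start, about 6 N when level, about 10 N at the stop.
- paddle_pad (a point): Centre of the top face of the black pad (46 mm along the paddle, 40 mm wide) at the paddle's free end, 92 mm from the pivot on its -x side; it moves with the paddle: about 94 mm above the bench when released, 71 mm when level.
- bushing_center (a point): Centre of the guide bushing (half-way up): a loose steel bush standing upright, 34 mm high, wider flange of 32 mm diameter at its foot, narrower round body above; 60 g or so.
- gauge_block_center (a point): Centre of the gauge block: a loose steel block standing upright, 30 mm (its x) x 14 mm (its y) x 30 mm high; about 100 g.
- insert_1_center (a point): Bystander: steel core insert, 36 x 50 x 25 mm, centre; leave it alone.
- guide_pin_1_center (a point): Bystander: ground guide pin lying down, 18 mm thick and 85 mm long (its y), centre; leave it alone.
- tape_measure_center (a point): Bystander: tape measure, 64 x 80 x 30 mm, centre; leave it alone.
- oiler_center (a point): Bystander: small oiler bottle standing just beyond the demagnetiser, 56 mm wide, 126 mm tall with its spout; this point is 33 mm above its foot, on its axis; leave it alone.

How it is judged:
By the outcome, as a careful person would: the job done as asked, in the order asked, and still so for the second after the job is handed in, while the arm keeps its last pose, push and grip.
It also fails if it takes over 58 s, if anything falls off the work surface, if the arm or the gripper's body presses on something with over 40 N, if the wrist force passes 120 N, or if a joint passes its speed limit or range.

## Working session

There is one attempt and no reset: what is moved stays moved. The work goes in short steps, Python scripts to look and compute and a tool call to move; the robot and the scene stay as the last step left them, time stands still between calls to the robot, and variables do not carry over. Pictures are saved under pics/ and viewed, at most 10 in all, crops included, and the job is handed in when it is done.

Besides the shell and the picture viewer there is one more tool, called after "Call:" in YAML: its name, and indented under it one key for each argument. carry_out: Moves the arm, as the interface text tells. Shifts and turns lie within -1 to 1; 1 stands for 150 mm of shift or 60 degrees of turn. Its arguments: {"type":"object","properties":{"rows":{"type":"array"}},"required":["rows"]}

```bash
mkdir -p pics; cat > h.py <<'E'
import numpy as np, cv2
from plant import arm
def snap(n,f):
    im=arm.get_image(n); cv2.imwrite('pics/'+f,im); return im
def ray(n,uv):
    c=arm.camera_info(n); K=np.array(c["intrinsics"],float); R=np.array(c["rotation"],float)
    p=cv2.undistortPoints(np.array(uv,float).reshape(-1,1,2),K,np.array(c["dist"],float)).reshape(-1,2)
    d=np.c_[p[:,0],-p[:,1],-np.ones(len(p))]@R.T
    return np.array(c["eye"],float),d
def onz(n,uv,z):
    e,d=ray(n,uv); return e+d*((z-e[2])/d[:,2])[:,None]
def proj(n,P):
    c=arm.camera_info(n); K=np.array(c["intrinsics"],float); R=np.array(c["rotation"],float)
    q=(np.atleast_2d(P)-np.array(c["eye"]))@R; q=q*[1,-1,-1]
    return cv2.projectPoints(q,np.zeros(3),np.zeros(3),K,np.array(c["dist"],float))[0].reshape(-1,2)
def tri(u1,u2):
    a,d=ray("top",[u1]);b,e=ray("side",[u2]);d=d[0]/np.linalg.norm(d);e=e[0]/np.linalg.norm(e)
    s=np.linalg.lstsq(np.c_[d,-e],b-a,rcond=None)[0]
    return (a+s[0]*d+b+s[1]*e)/2, np.linalg.norm(a+s[0]*d-b-s[1]*e)
E
python3 - <<'E'
from h import *
snap("top","t0.png");snap("side","s0.png")
for n in("top","side"):
    c=arm.camera_info(n);print(n,c["eye"],np.round(c["rotation"],3).tolist(),c["intrinsics"])
o=arm.get_obs();print(arm.grip_depth,o)
E
```

```text
top [0.49105482 0.05283576 1.36233182] [0.07, -0.001, -1.59] [[483.40018286   0.         318.04456725]
 [  0.         483.40018286 201.03827802]
 [  0.           0.           1.        ]]
side [0.23095976 0.87347604 0.63306457] [1.008, 0.001, -2.766] [[417.48777811   0.         316.09126902]
 [  0.         417.48777811 193.6486575 ]
 [  0.           0.           1.        ]]
0.0187 {'time_s': 0.1, 'joint_pos': array([-8.25881968e-02,  1.24428173e-01,  1.65153665e+00,  2.12650800e-05,
        1.36748432e+00, -8.26309751e-02]), 'joint_vel': array([-0.00065938, -0.00094446, -0.00457421, -0.0003311 ,  0.00027513,
       -0.00052406]), 'tau': array([ 9.10699127e-04, -4.24935150e+01, -3.66653323e+01, -1.21150126e-05,
        3.93052323e-03, -1.30700494e-05]), 'position': array([6.49394274e-01, 3.51748082e-05, 1.97984040e-01]), 'orientation': array([-3.13974422e+00, -1.73976848e-04,  1.57083463e+00]), 'wrist_force': array([ 0.85474202,  0.25563959, -0.23967758]), 'torque': array([-0.01038916, -0.01197429, -0.02560925]), 'finger_force': 0.0, 'opening': 0.08537676058434837}
```

View pics/t0.png

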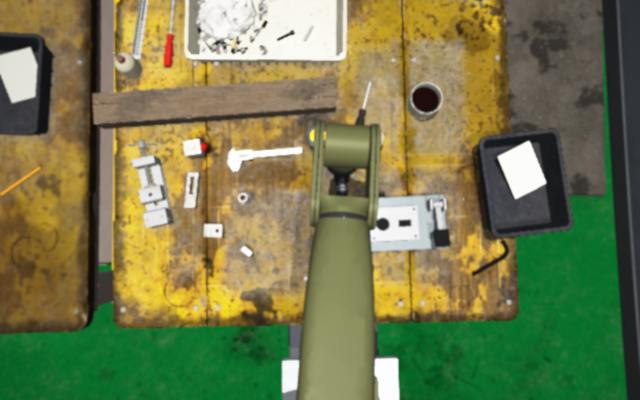

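View pics/s0.png

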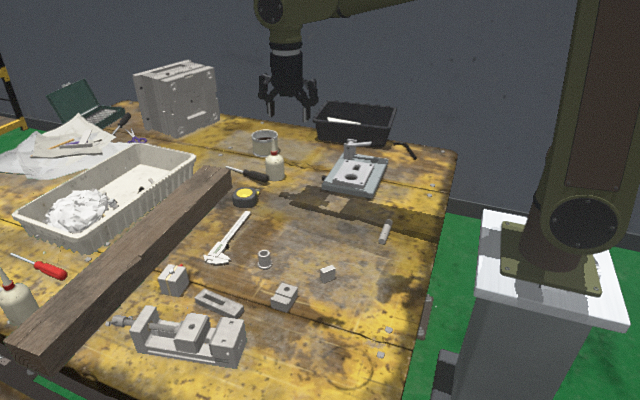

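The top view shows the bushing near (242,198), the gauge block near (247,251), and the demagnetiser near (410,222) with its pockets near (382,225) and (405,224). "rotation" is a roll/pitch/yaw triple, so I'll fix the helper and zoom in.

```bash
sed -i 's/R=np.array(c\["rotation"\],float)/R=Rotation.from_euler("xyz",c["rotation"]).as_matrix()/; 1a from scipy.spatial.transform import Rotation' h.py
python3 - <<'E'
from h import *
p=arm.get_obs()["position"]
for n in("top","side"): print(n,proj(n,p),arm.camera_info(n)["dist"])
t=cv2.imread('pics/t0.png');s=cv2.imread('pics/s0.png')
r=lambda a,k:cv2.resize(a,None,fx=k,fy=k,interpolation=cv2.INTER_CUBIC)
a=r(t[185:265,190:290],4);b=r(t[185:265,360:460],4)
c=r(s[240:310,240:340],4);d=r(s[135:205,310:410],4)
cv2.imwrite('pics/z0.png',np.vstack([np.hstack([a,b]),np.hstack([c,d])]))
print("bush",tri((242,198),(264,259)),onz("top",[(242,198)],.034))
print("block",tri((247,251),(328,273)),onz("top",[(247,251)],.03))
print("round",onz("top",[(382,225)],.04),onz("side",[(352,177)],.04))
print("slot",onz("top",[(405,224)],.04))
E
```

```text
top [[338.11623149 169.11698379]] [0.03049857 0.         0.         0.         0.        ]
side [[288.75638535 135.23874893]] [-0.05812515  0.          0.          0.          0.        ]
bush (array([0.59742156, 0.26125437, 0.01825549]), np.float64(0.0008471252292816441)) [[0.59655857 0.25899136 0.034     ]]
block (array([0.45046073, 0.24903986, 0.01601426]), np.float64(0.00018519619642822814)) [[0.45096931 0.24703086 0.03      ]]
round [[ 0.51489336 -0.12358879  0.04      ]] [[ 0.51375421 -0.12153887  0.04      ]]
slot [[ 0.51646024 -0.1863915   0.04      ]]
```

View pics/z0.png

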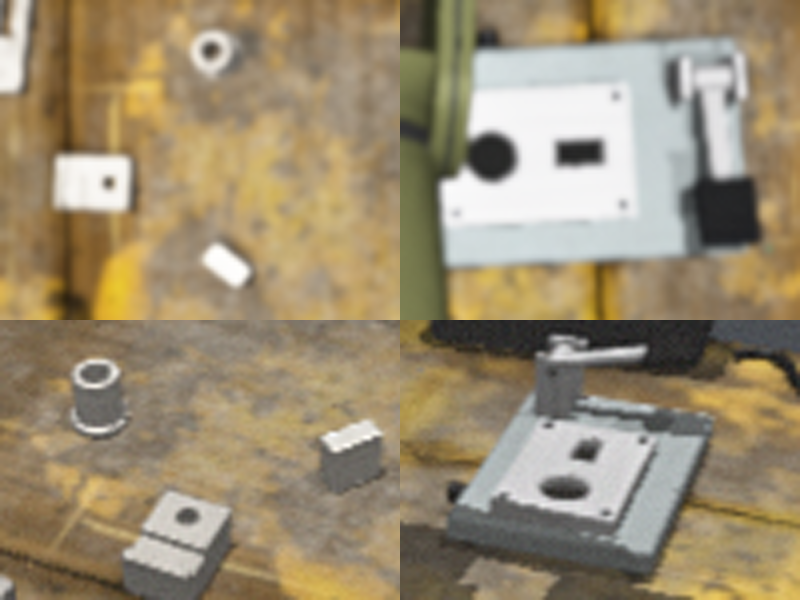

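The crop shows clear silhouettes: bushing rim at (242.5,198), block top as a rotated rectangle at (247,251), round pocket at (383,224), and slot at (405,223). Next, subpixel measurement.

```bash
python3 - <<'E'
from h import *
t=cv2.imread('pics/t0.png');k=8
def blob(x0,y0,x1,y1,thr,bright,seed):
    g=cv2.cvtColor(t[y0:y1,x0:x1],cv2.COLOR_BGR2GRAY); g=cv2.resize(g,None,fx=k,fy=k,interpolation=cv2.INTER_LINEAR)
    m=((g>thr) if bright else (g<thr)).astype('u1')
    cs=cv2.findContours(m,cv2.RETR_EXTERNAL,cv2.CHAIN_APPROX_NONE)[0]
    c=max([c for c in cs if cv2.pointPolygonTest(c,((seed[0]-x0+.5)*k,(seed[1]-y0+.5)*k),True)>-12],key=cv2.contourArea)
    return (c.reshape(-1,2)+.5)/k-.5+[x0,y0]
def rect(c,z,name,n="top"):
    P=onz(n,c,z)[:,:2]; r=cv2.minAreaRect((P*1000).astype('f4')); b=cv2.boxPoints(r)
    e=[b[1]-b[0],b[2]-b[1]]; e=max(e,key=np.linalg.norm)
    M=cv2.moments((P*1000).astype('f4').reshape(-1,1,2))
    print(name,"c",np.round(r[0],1),"mom",round(M['m10']/M['m00'],1),round(M['m01']/M['m00'],1),"size",np.round(r[1],1),"long dir deg",round(np.degrees(np.arctan2(e[1],e[0])),1))
for th in(170,200):
    rect(blob(232,240,262,264,th,1,(247,251)),.03,"block")
    rect(blob(232,188,252,210,th,1,(240,198)),.034,"bush")
for th in(90,130):
    rect(blob(374,215,395,234,th,0,(383,224)),.04,"round")
    rect(blob(396,215,416,232,th,0,(405,223)),.04,"slot")
    rect(blob(430,224,455,250,60 if th<100 else 80,0,(441,237)),.094,"pad")
# plate edge yaw: screws from crop (615,97),(622,205),(456,212) at 4x, origin 360,185 (x offset 400)
q=np.array([(616,97),(622,205),(456,212)])-[400,0]; q=q/4-.375+[360,185]
print("screws",np.round(onz("top",q,.04)*1000,1).tolist())
s=cv2.imread('pics/s0.png')
# side: bushing top ring & block top from crop coordinates (4x, origin 240,240)
q=np.array([(97,373),(353,436)])-[0,320]; q=q/4-.375+[240,240]
print("side bush",onz("side",q[:1],.034),"block",onz("side",q[1:],.03))
q=np.array([(565,487),(587,450)])-[400,320]; q=q/4-.375+[310,135]
print("side round/slot",onz("side",q,.04))
E
```

```text
block c [451.7 250.2] mom 451.5 250.4 size [34.9 19.5] long dir deg 53.1
bush c [605.2 265.1] mom 600.7 262.5 size [46.8 31.1] long dir deg 45.8
block c [451.5 249.9] mom 451.5 250.0 size [32.1 16.8] long dir deg 51.9
bush c [598.8 258.2] mom 598.4 258.8 size [25.  26.9] long dir deg -54.5
round c [ 519.3 -123.9] mom 518.4 -123.5 size [31.9 28.9] long dir deg 43.7
slot c [ 519.8 -184.9] mom 520.0 -184.8 size [13.  27.8] long dir deg -88.9
pad c [ 480.  -268.5] mom 478.5 -269.1 size [45.1 40.4] long dir deg 5.3
round c [ 521.5 -118.8] mom 519.8 -120.4 size [46.6 34.8] long dir deg 72.8
slot c [ 519.8 -185. ] mom 520.0 -184.9 size [16.1 31.3] long dir deg -87.7
pad c [ 486.  -266.4] mom 478.9 -268.3 size [60.1 46.6] long dir deg 5.1
screws [[557.4, -211.3, 40.0], [483.6, -212.9, 40.0], [480.9, -99.8, 40.0]]
side bush [[0.59729478 0.25881053 0.034     ]] block [[0.45024312 0.25071818 0.03      ]]
side round/slot [[ 0.51780834 -0.12378268  0.04      ]
 [ 0.51915948 -0.18237888  0.04      ]]
```

Call:
carry_out:
  rows:
    - [1, -0.8, 0.4, 0, 0, 0, 0]
    - [1, -0.8, 0.4, 0, 0, 0, 0]
    - [1, -0.8, 0.4, 0, 0, 0, 0]
    - [1, -0.8, 0.4, 0, 0, 0, 0]
    - [1, -0.8, 0.4, 0, 0, 0, 0]
    - [1, -0.8, 0.4, 0, 0, 0, 0]
    - [1, -0.8, 0.4, 0, 0, 0, 0]
    - [1, -0.8, 0.4, 0, 0, 0, 0]

```text
time_s: 0.77
position: [0.5304, 0.1498, 0.1393]
orientation: [3.141, 0.0, 1.571]
wrist_force: [-0.2, -0.7, 0.6]
opening: 0.0427
finger_force: 0.0
```

Call:
carry_out:
  rows:
    - [0.668, -0.526, 0.3, 0, 0, 0.625, 0]
    - [0.668, -0.526, 0.3, 0, 0, 0.625, 0]
    - [0.668, -0.526, 0.3, 0, 0, 0.625, 0]
    - [0.668, -0.526, 0.3, 0, 0, 0.625, 0]
    - [0.668, -0.526, 0.3, 0, 0, 0.625, 0]
    - [0.668, -0.526, 0.3, 0, 0, 0.625, 0]
    - [0.668, -0.526, 0.3, 0, 0, 0.625, 0]
    - [0.668, -0.526, 0.45, 0, 0, 0.625, 0]
    - [0.668, -0.526, 0.45, 0, 0, 0.625, 0]

```text
time_s: 1.52
position: [0.4504, 0.2487, 0.0692]
orientation: [-3.14, 0.004, 0.916]
wrist_force: [-0.9, -0.6, -0.8]
opening: 0.0426
finger_force: 0.0
```

```bash
python3 - <<'E'
from h import *
t=snap("top","t1.png");s=snap("side","s1.png")
p=arm.get_obs()["position"];print(p,proj("side",p),proj("side",[.4515,.25,.03]))
r=lambda a,k:cv2.resize(a,None,fx=k,fy=k,interpolation=cv2.INTER_CUBIC)
a=r(s[200:300,280:380],4);b=r(t[180:280,360:460],4)
cv2.imwrite('pics/z1.png',np.hstack([a,b]))
E
```

```text
[0.45125589 0.24928767 0.0712365 ] [[327.93713617 253.10195324]] [[327.43362532 268.26095752]]
```

View pics/z1.png

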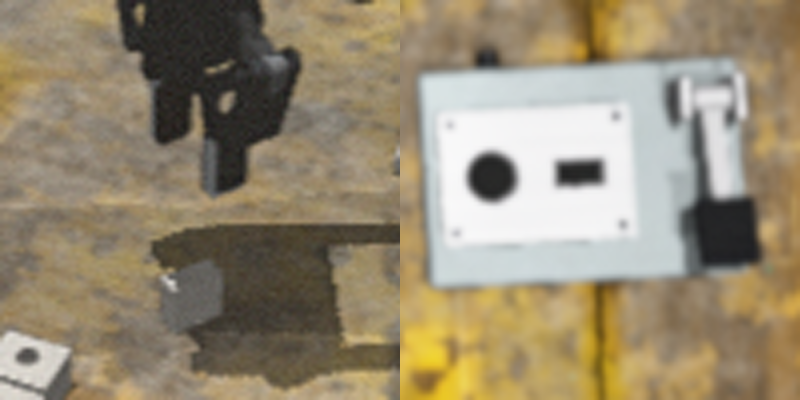

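The gripper sits over the block (top at about (327,268) in the side view), and the demagnetiser is now clear in the top view. I'll re-measure the pockets there while descending to grasp.

```bash
python3 - <<'E'
from h import *
t=cv2.imread('pics/t1.png');k=8
def blob(x0,y0,x1,y1,thr,bright,seed):
    g=cv2.resize(cv2.cvtColor(t[y0:y1,x0:x1],cv2.COLOR_BGR2GRAY),None,fx=k,fy=k,interpolation=cv2.INTER_LINEAR)
    cs=cv2.findContours(((g>thr) if bright else (g<thr)).astype('u1'),cv2.RETR_EXTERNAL,cv2.CHAIN_APPROX_NONE)[0]
    c=max([c for c in cs if cv2.pointPolygonTest(c,((seed[0]-x0+.5)*k,(seed[1]-y0+.5)*k),True)>-12],key=cv2.contourArea)
    return (c.reshape(-1,2)+.5)/k-.5+[x0,y0]
def rect(c,z,name):
    P=(onz("top",c,z)[:,:2]*1000).astype('f4');r=cv2.minAreaRect(P);M=cv2.moments(P.reshape(-1,1,2))
    b=cv2.boxPoints(r);e=max([b[1]-b[0],b[2]-b[1]],key=np.linalg.norm)
    print(name,np.round(r[0],1),"mom",round(M['m10']/M['m00'],1),round(M['m01']/M['m00'],1),np.round(r[1],1),round(np.degrees(np.arctan2(e[1],e[0])),1))
for th in(110,150):
    rect(blob(374,213,395,234,th,0,(383,224)),.04,"round")
    rect(blob(396,213,416,232,th,0,(405,223)),.04,"slot")
for th in(200,215,225): rect(blob(362,200,424,248,th,1,(395,233)),.04,"plate")
E
```

```text
round [ 518.3 -125.1] mom 518.2 -125.0 [30.7 30.5] 43.7
slot [ 519.9 -184.9] mom 520.0 -184.9 [14.6 29.7] -88.5
round [ 518.1 -125.2] mom 518.2 -125.1 [33.5 33.4] 88.9
slot [ 519.8 -185.1] mom 520.0 -185.0 [17.7 32.7] -88.9
plate [ 518.6 -158.4] mom 519.3 -160.1 [158.4 130.7] 88.9
plate [ 529.8 -154.5] mom 523.3 -152.0 [120.7 138.1] -86.0
plate [ 520.1 -155.5] mom 519.4 -154.4 [ 94.6 131.5] -88.0
```

Call:
carry_out:
  rows:
    - [0, 0, 0.25, 0, 0, 0, 0]
    - [0, 0, 0.38, 0, 0, 0, 0]
    - [0, 0, 0.38, 0, 0, 0, 0]
    - [0, 0, 0.38, 0, 0, 0, 0]
    - [0, 0, 0.38, 0, 0, 0, 0]
    - [0, 0, 0.38, 0, 0, 0, -1]
    - [0, 0, 0.38, 0, 0, 0, -1]
    - [0, 0, 0.38, 0, 0, 0, -1]
    - [0, 0, 0.38, 0, 0, 0, -1]
    - [0, 0, 0.38, 0, 0, 0, -1]

```text
time_s: 2.45
position: [0.4514, 0.2503, 0.0151]
orientation: [3.141, -0.001, 0.916]
wrist_force: [1.0, 0.1, -0.5]
opening: 0.0002
finger_force: 0.0
```

The fingers shut on nothing. I'll look again.

```bash
python3 - <<'E'
from h import *
t=snap("top","t2.png");s=snap("side","s2.png")
print(arm.get_obs()["opening"],proj("side",arm.get_obs()["position"]),proj("top",arm.get_obs()["position"]))
r=lambda a,k:cv2.resize(a,None,fx=k,fy=k,interpolation=cv2.INTER_CUBIC)
cv2.imwrite('pics/z2.png',np.hstack([r(s[200:300,270:370],4),r(t[190:290,200:300],4)]))
E
```

```text
-0.0002925824361683031 [[327.46112619 273.7021933 ]] [[246.64440677 250.78204439]]
```

View pics/z2.png

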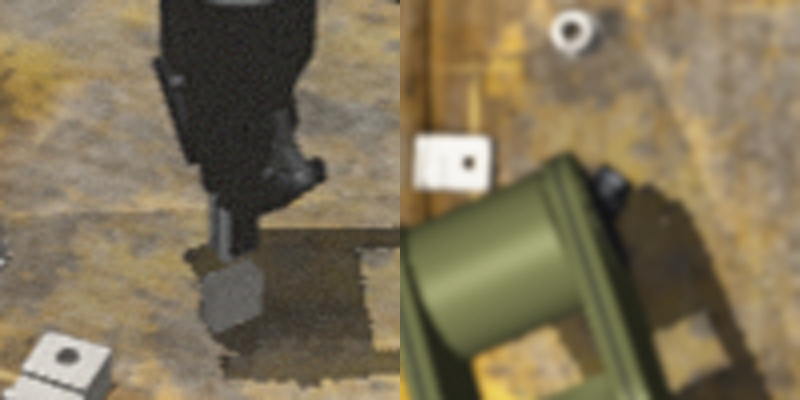

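In the crop the block is undisturbed (about (328,273)), and the shut tips end about 11 px above the projected TCP. So they hang above or behind the block, and the tip position needs checking. I'll lift, step 60 mm towards the robot onto free bench, and come down beside the block to see the tips against the bench.

Call:
carry_out:
  rows:
    - [0, 0, -0.25, 0, 0, 0, -1]
    - [0, 0, -0.25, 0, 0, 0, -1]
    - [-0.244, -0.317, -0.25, 0, 0, 0, -1]
    - [-0.244, -0.317, -0.25, 0, 0, 0, -1]
    - [-0.244, -0.317, 0, 0, 0, 0, -1]
    - [-0.244, -0.317, 0, 0, 0, 0, -1]
    - [-0.244, -0.317, 0.04, 0, 0, 0, -1]
    - [-0.244, -0.317, 0.04, 0, 0, 0, -1]

```text
time_s: 3.22
position: [0.391, 0.2499, 0.0083]
orientation: [-3.141, 0.001, 0.916]
wrist_force: [-0.5, -0.1, 0.2]
opening: 0.0001
finger_force: 0.0
```

```bash
python3 - <<'E'
from h import *
t=snap("top","t3.png");s=snap("side","s3.png")
p=arm.get_obs()["position"];print(p,proj("side",p),proj("top",p),arm.get_obs()["wrist_force"])
r=lambda a,k:cv2.resize(a,None,fx=k,fy=k,interpolation=cv2.INTER_CUBIC)
cv2.imwrite('pics/z3.png',np.hstack([r(s[200:300,290:390],4),r(t[210:310,220:320],4)]))
E
```

```text
[0.3921845  0.25038282 0.00953865] [[353.78112881 282.67659933]] [[247.02574657 272.09431059]] [0.37973688 0.24762153 0.2173299 ]
```

View pics/z3.png

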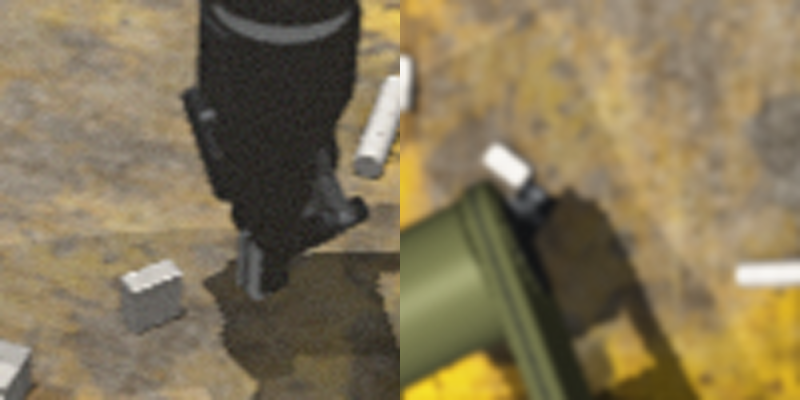

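The tips are at side pixel (355,274), about 8 px above the projected TCP (354,283). I'll feel for the bench.

Call:
carry_out:
  rows:
    - [0, 0, 0.03, 0, 0, 0, -1]
    - [0, 0, 0.05, 0, 0, 0, -1]
    - [0, 0, 0.05, 0, 0, 0, -1]
    - [0, 0, 0.06, 0, 0, 0, -1]
    - [0, 0, 0.06, 0, 0, 0, -1]
    - [0, 0, 0.07, 0, 0, 0, -1]
    - [0, 0, 0.07, 0, 0, 0, -1]

```text
time_s: 3.9
position: [0.391, 0.25, -0.002]
orientation: [-3.141, 0.0, 0.916]
wrist_force: [-0.0, 0.4, -0.3]
opening: -0.0001
finger_force: 0.0
```

No contact at z = -2 mm, so the tips really end short of the reported TCP. I'll continue down in small steps.

Call:
carry_out:
  rows:
    - [0, 0, 0.02, 0, 0, 0, -1]
    - [0, 0, 0.04, 0, 0, 0, -1]
    - [0, 0, 0.06, 0, 0, 0, -1]
    - [0, 0, 0.06, 0, 0, 0, -1]

```text
time_s: 4.23
position: [0.3904, 0.2498, -0.0118]
orientation: [-3.141, 0.001, 0.916]
wrist_force: [-0.1, 0.6, 0.0]
opening: -0.0001
finger_force: 0.0
```

```bash
python3 - <<'E'
from h import *
s=snap("side","s4.png");t=snap("top","t4.png");o=arm.get_obs()
# dark gripper tip pixel in side crop: lowest dark-grey pixels near tip
g=cv2.cvtColor(s,cv2.COLOR_BGR2GRAY)
print(o["position"],o["wrist_force"],proj("side",[o["position"]]))
r=lambda a,k:cv2.resize(a,None,fx=k,fy=k,interpolation=cv2.INTER_CUBIC)
cv2.imwrite('pics/z4.png',r(s[240:300,320:400],8))
E
```

```text
[ 0.39083606  0.24996633 -0.01121407] [0.04259695 0.17476563 0.20405649] [[353.97085005 289.81996308]]
```

View pics/z4.png

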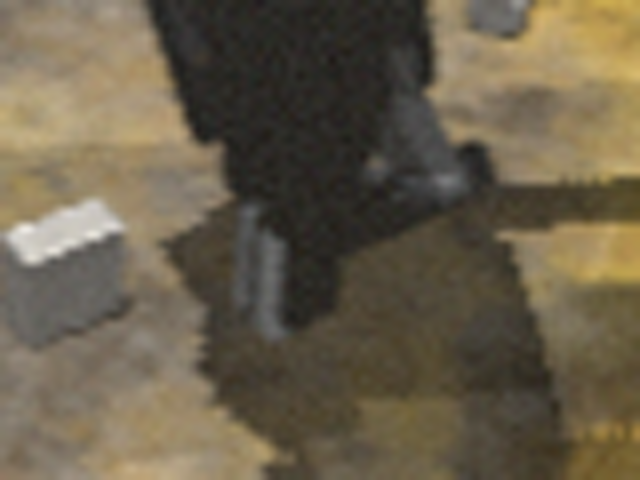

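The tip is at about (354-356,281) in the side view, consistent with being 12-16 mm above the bench while z reads -11 mm. I'll continue down.

Call:
carry_out:
  rows:
    - [0, 0, 0.02, 0, 0, 0, -1]
    - [0, 0, 0.04, 0, 0, 0, -1]
    - [0, 0, 0.05, 0, 0, 0, -1]
    - [0, 0, 0.06, 0, 0, 0, -1]
    - [0, 0, 0.06, 0, 0, 0, -1]

```text
time_s: 4.75
position: [0.3908, 0.2499, -0.0203]
orientation: [-3.141, 0.001, 0.916]
wrist_force: [0.5, 0.1, 0.1]
opening: 0.0002
finger_force: 0.0
```

Call:
carry_out:
  rows:
    - [0, 0, 0.01, 0, 0, 0, -1]
    - [0, 0, 0.02, 0, 0, 0, -1]
    - [0, 0, 0.02, 0, 0, 0, -1]

```text
time_s: 5.0
position: [0.3909, 0.25, -0.0232]
orientation: [-3.141, 0.0, 0.916]
wrist_force: [0.8, -0.1, -0.3]
opening: -0.0
finger_force: 0.0
```

Call:
carry_out:
  rows:
    - [0, 0, 0.01, 0, 0, 0, -1]
    - [0, 0, 0.02, 0, 0, 0, -1]
    - [0, 0, 0.02, 0, 0, 0, -1]

```text
time_s: 5.25
position: [0.3908, 0.25, -0.0262]
orientation: [-3.141, 0.0, 0.916]
wrist_force: [0.2, -0.8, 0.7]
opening: 0.0002
finger_force: 0.0
```

Call:
carry_out:
  rows:
    - [0, 0, 0.007, 0, 0, 0, -1]
    - [0, 0, 0.014, 0, 0, 0, -1]
    - [0, 0, 0.014, 0, 0, 0, -1]

```text
time_s: 5.5
position: [0.3909, 0.25, -0.0282]
orientation: [-3.141, 0.0, 0.916]
wrist_force: [-0.3, 0.0, -0.2]
opening: 0.0001
finger_force: 0.0
```

Call:
carry_out:
  rows:
    - [0, 0, 0.007, 0, 0, 0, -1]
    - [0, 0, 0.014, 0, 0, 0, -1]
    - [0, 0, 0.014, 0, 0, 0, -1]

```text
time_s: 5.75
position: [0.3909, 0.25, -0.0303]
orientation: [-3.141, 0.0, 0.916]
wrist_force: [-0.1, 0.0, 0.1]
opening: -0.0002
finger_force: 0.0
```

```bash
python3 - <<'E'
from h import *
s=snap("side","s5.png");o=arm.get_obs()
print(o["position"],o["wrist_force"],o["tau"],[proj("side",[.391,.25,z])[0].round(1).tolist() for z in (0,.01,.02)])
r=lambda a,k:cv2.resize(a,None,fx=k,fy=k,interpolation=cv2.INTER_CUBIC)
cv2.imwrite('pics/z5.png',r(s[240:300,320:400],8))
E
```

```text
[ 0.39097423  0.25002955 -0.03020696] [ 0.28497746  0.30464054 -0.49331007] [-3.80854603e-03 -2.81635416e+01 -2.89339006e+01  3.36427581e-05
 -6.35360746e-03 -6.00841830e-06] [[354.2, 286.0], [354.4, 282.5], [354.6, 279.0]]
```

View pics/z5.png

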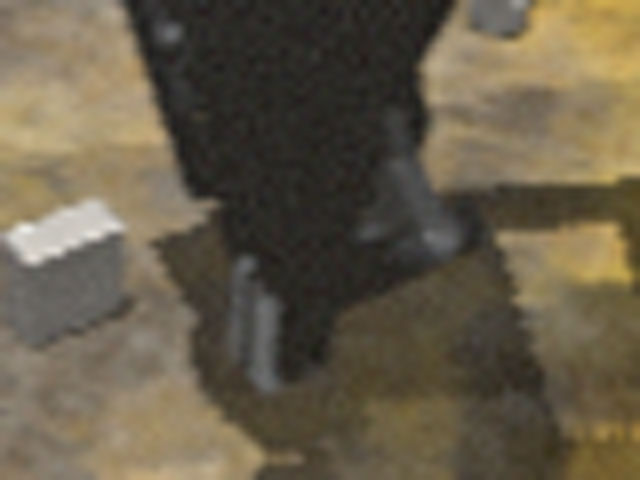

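The tips are now at about (353-355,287), near where z=0 would project (354,286). Contact should be close.

Call:
carry_out:
  rows:
    - [0, 0, 0.006, 0, 0, 0, -1]
    - [0, 0, 0.01, 0, 0, 0, -1]
    - [0, 0, 0.01, 0, 0, 0, -1]

```text
time_s: 6.05
position: [0.391, 0.25, -0.0317]
orientation: [-3.141, 0.0, 0.916]
wrist_force: [0.0, 0.5, -0.1]
opening: -0.0001
finger_force: 0.0
```

Call:
carry_out:
  rows:
    - [0, 0, 0.006, 0, 0, 0, -1]
    - [0, 0, 0.012, 0, 0, 0, -1]
    - [0, 0, 0.012, 0, 0, 0, -1]

```text
time_s: 6.3
position: [0.3912, 0.2501, -0.0322]
orientation: [-3.141, 0.001, 0.916]
wrist_force: [-5.1, -1.9, 11.4]
opening: -0.0003
finger_force: 5.1
```

Contact is at reading z = -31.8 mm, so the real shut fingertip is about 32 mm higher than reported. The lateral position agrees. I'll redo the block grasp with that correction: tip at 13 mm is reading -19 mm.

Call:
carry_out:
  rows:
    - [0, 0, -0.3, 0, 0, 0, 0]
    - [0, 0, -0.55, 0, 0, 0, 0]
    - [0.245, 0.317, -0.55, 0, 0, 0, 0]
    - [0.245, 0.317, -0.55, 0, 0, 0, 0]
    - [0.245, 0.317, -0.55, 0, 0, 0, 0]
    - [0.245, 0.317, -0.3, 0, 0, 0, 0]
    - [0.245, 0.317, -0.1, 0, 0, 0, 0]
    - [0.245, 0.317, -0.1, 0, 0, 0, 0]
    - [0.245, 0.317, -0.1, 0, 0, 0, -1]
    - [0.245, 0.317, -0.1, 0, 0, 0, -1]

```text
time_s: 7.13
position: [0.4513, 0.2505, -0.0177]
orientation: [3.142, -0.0, 0.917]
wrist_force: [1.3, 1.1, -0.0]
opening: 0.0198
finger_force: 0.0
```

Call:
carry_out:
  rows:
    - [0, 0, 0, 0, 0, 0, -1]
    - [0, 0, 0, 0, 0, 0, -1]
    - [0, 0, 0, 0, 0, 0, -1]
    - [0, 0, 0, 0, 0, 0, -1]

```text
time_s: 7.47
position: [0.4522, 0.2508, -0.0168]
orientation: [3.14, -0.002, 0.916]
wrist_force: [0.1, -0.1, 4.4]
opening: 0.0121
finger_force: 61.2
```

Gripped (61 N). I'll lift, turn to the slot's heading and travel towards it.

Call:
carry_out:
  rows:
    - [0, 0, -0.2, 0, 0, 0, -1]
    - [0, 0, -0.45, 0, 0, 0, -1]
    - [0, 0, -0.67, 0, 0, 0, -1]
    - [0, 0, -0.67, 0, 0, -0.2, -1]
    - [-0.3, 0.3, -0.67, 0, 0, -0.4, -1]
    - [-0.6, 0.6, -0.67, 0, 0, -0.647, -1]
    - [-0.87, 0.837, -0.67, 0, 0, -0.647, -1]
    - [-0.87, 0.837, -0.67, 0, 0, -0.647, -1]
    - [-0.87, 0.837, -0.67, 0, 0, -0.647, -1]
    - [-0.87, 0.837, -0.67, 0, 0, -0.647, -1]

```text
time_s: 8.3
position: [0.4717, 0.0658, 0.0825]
orientation: [3.141, 0.002, 1.593]
wrist_force: [-0.0, -0.1, -1.7]
opening: 0.0121
finger_force: 60.6
```

Call:
carry_out:
  rows:
    - [-0.3, 0.08, 0, 0, 0, 0, -1]
    - [-0.55, 0.16, 0, 0, 0, 0, -1]
    - [-0.8, 0.16, 0, 0, 0, 0, -1]
    - [-1, 0.16, 0, 0, 0, 0, -1]
    - [-1, 0.16, 0, 0, 0, 0, -1]

```text
time_s: 8.72
position: [0.4993, -0.0833, 0.0827]
orientation: [3.141, 0.002, 1.589]
wrist_force: [-0.0, -0.4, -0.4]
opening: 0.0126
finger_force: 60.6
```

Call:
carry_out:
  rows:
    - [-0.3, 0.123, 0, 0, 0, 0, -1]
    - [-0.55, 0.123, 0, 0, 0, 0, -1]
    - [-0.681, 0.123, 0, 0, 0, 0, -1]
    - [-0.681, 0.123, 0.15, 0, 0, 0, -1]
    - [-0.681, 0.123, 0.28, 0, 0, 0, -1]
    - [-0.681, 0.123, 0.28, 0, 0, 0, -1]
    - [-0.681, 0.123, 0.28, 0, 0, 0, -1]

```text
time_s: 9.3
position: [0.5184, -0.1797, 0.0389]
orientation: [-3.139, -0.002, 1.594]
wrist_force: [0.3, -0.5, -1.0]
opening: 0.0123
finger_force: 60.6
```

```bash
python3 - <<'E'
from h import *
s=snap("side","s6.png");t=snap("top","t6.png");o=arm.get_obs()
print(o["position"],o["orientation"],o["wrist_force"])
p=o["position"].copy();p[2]+=.0168
print("bottom of block",proj("side",p),proj("top",p+[0,0,.03]))
r=lambda a,k:cv2.resize(a,None,fx=k,fy=k,interpolation=cv2.INTER_CUBIC)
cv2.imwrite('pics/z6.png',np.hstack([r(s[140:200,320:380],6),r(t[190:250,375:435],6)]))
E
```

```text
[ 0.52036988 -0.18042235  0.04125153] [3.14022664e+00 5.67886574e-04 1.59453575e+00] [ 0.10688952 -0.46148242 -1.00211179]
bottom of block [[356.09090864 161.94817275]] [[405.97737674 222.14328816]]
```

View pics/z6.png

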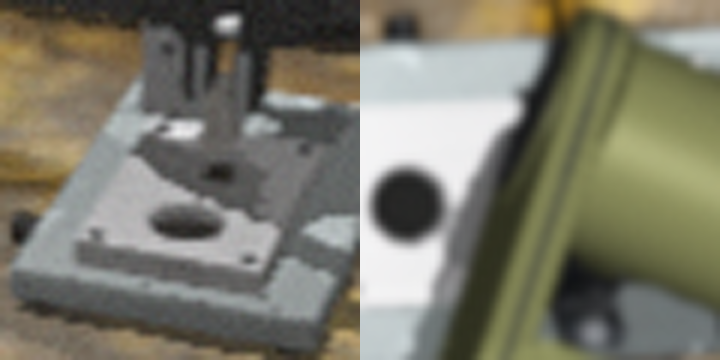

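The block hangs right over the slot (bottom about (357,165), slot about (357,168) in the side view). I'll nudge -4.6 mm in y and lower into the mouth.

Call:
carry_out:
  rows:
    - [-0.031, 0, 0, 0, 0, 0, -1]
    - [-0.031, 0, 0.05, 0, 0, 0, -1]
    - [-0.031, 0, 0.09, 0, 0, 0, -1]
    - [-0.031, 0, 0.12, 0, 0, 0, -1]
    - [-0.031, 0, 0.135, 0, 0, 0, -1]
    - [-0.031, 0, 0.135, 0, 0, 0, -1]

```text
time_s: 9.9
position: [0.5189, -0.185, 0.0187]
orientation: [-3.14, -0.001, 1.594]
wrist_force: [-0.2, 0.0, -0.6]
opening: 0.0125
finger_force: 60.6
```

Already 4 mm into the slot with no force. On down to the floor.

Call:
carry_out:
  rows:
    - [0, 0, 0.015, 0, 0, 0, -1]
    - [0, 0, 0.025, 0, 0, 0, -1]
    - [0, 0, 0.032, 0, 0, 0, -1]
    - [0, 0, 0.037, 0, 0, 0, -1]
    - [0, 0, 0.037, 0, 0, 0, -1]

```text
time_s: 10.32
position: [0.5196, -0.1854, 0.0142]
orientation: [-3.141, -0.0, 1.594]
wrist_force: [-0.1, -0.7, -1.0]
opening: 0.0125
finger_force: 60.6
```

Call:
carry_out:
  rows:
    - [0, 0, 0.006, 0, 0, 0, -1]
    - [0, 0, 0.01, 0, 0, 0, -1]
    - [0, 0, 0.01, 0, 0, 0, -1]

```text
time_s: 10.57
position: [0.5199, -0.1855, 0.0132]
orientation: [3.141, 0.0, 1.594]
wrist_force: [-0.6, 0.7, 0.5]
opening: 0.0125
finger_force: 61.0
```

Call:
carry_out:
  rows:
    - [0, 0, 0.005, 0, 0, 0, -1]
    - [0, 0, 0.008, 0, 0, 0, -1]
    - [0, 0, 0.008, 0, 0, 0, -1]

```text
time_s: 10.82
position: [0.5199, -0.1856, 0.0132]
orientation: [-3.141, -0.0, 1.594]
wrist_force: [-4.2, 2.4, 8.1]
opening: 0.0124
finger_force: 62.0
```

Floor contact is exactly at the predicted height (13.2 mm). Release and go for the bushing.

Call:
carry_out:
  rows:
    - [0, 0, -0.006, 0, 0, 0, 0]
    - [0, 0, -0.006, 0, 0, 0, 0]
    - [0, 0, -0.006, 0, 0, 0, 0]
    - [0, 0, -0.006, 0, 0, 0, 0]
    - [0, 0, -0.1, 0, 0, 0, 0]
    - [0, 0, -0.35, 0, 0, 0, 0]
    - [0, 0, -0.6, 0, 0, 0, 0]
    - [0.3, 0, -0.6, 0, 0, 0, 0]
    - [0.6, 0, -0.6, 0, 0, 0, 0]
    - [1, 0, -0.6, 0, 0, 0, 0]

```text
time_s: 11.65
position: [0.5173, -0.0598, 0.1028]
orientation: [3.139, 0.0, 1.591]
wrist_force: [0.7, -0.9, 0.1]
opening: 0.0427
finger_force: 0.0
```

Call:
carry_out:
  rows:
    - [0.3, 0.2, 0, 0, 0, 0, 0]
    - [0.6, 0.3, 0, 0, 0, 0, 0]
    - [0.8, 0.5, 0, 0, 0, 0, 0]
    - [1, 0.5, 0, 0, 0, 0, 0]
    - [1, 0.5, 0, 0, 0, 0, 0]
    - [1, 0.5, 0, 0, 0, 0, 0]

```text
time_s: 12.15
position: [0.5885, 0.0935, 0.1012]
orientation: [-3.141, 0.0, 1.598]
wrist_force: [-1.0, -0.2, 1.0]
opening: 0.0426
finger_force: 0.0
```

```bash
python3 - <<'E'
from h import *
s=snap("side","s7.png");t=snap("top","t7.png");o=arm.get_obs();print(o["position"],o["orientation"])
g=cv2.cvtColor(t,cv2.COLOR_BGR2GRAY)
# slot: where is bright block top now (predicted px at z=.06), dark remains?
print(proj("top",[.52,-.185,.06]),g[216:231,398:414].tolist()[::2])
k=8;x0,y0=232,188
u=cv2.resize(g[y0:210,x0:252],None,fx=k,fy=k,interpolation=cv2.INTER_LINEAR)
for th in(185,200,215):
    cs=cv2.findContours((u>th).astype('u1'),cv2.RETR_EXTERNAL,cv2.CHAIN_APPROX_NONE)[0]
    c=max(cs,key=cv2.contourArea).reshape(-1,2); (cx,cy),r=cv2.minEnclosingCircle(c.astype('f4')); e=cv2.fitEllipse(c)
    f=lambda q:onz("top",[((q[0]+.5)/k-.5+x0,(q[1]+.5)/k-.5+y0)],.034)[0,:2]
    print(th,f((cx,cy)),f(e[0]),np.array(e[1])/k,r/k)
E
```

```text
[0.58790006 0.09100932 0.10107224] [-3.14057483e+00  5.27256192e-04  1.59439869e+00]
[[405.78210713 222.52473461]] [[243, 243, 243, 243, 243, 243, 243, 243, 243, 243, 243, 243, 243, 243, 243, 243], [241, 237, 235, 233, 232, 230, 229, 228, 228, 227, 226, 226, 229, 235, 241, 243], [202, 150, 135, 171, 210, 227, 228, 227, 226, 223, 220, 220, 225, 231, 238, 242], [189, 115, 123, 209, 247, 251, 250, 249, 249, 249, 249, 249, 248, 247, 246, 243], [189, 117, 121, 203, 243, 248, 247, 245, 245, 246, 247, 246, 245, 246, 246, 244], [210, 168, 158, 174, 185, 185, 187, 195, 202, 206, 209, 211, 218, 229, 238, 241], [241, 240, 240, 241, 240, 239, 239, 240, 241, 242, 242, 242, 242, 242, 243, 243], [244, 244, 245, 244, 244, 244, 244, 244, 244, 244, 244, 244, 244, 243, 243, 243]]
185 [0.59768416 0.25845966] [0.59824915 0.25888495] [ 9.87768173 10.61293983] 5.604361534118652
200 [0.59795792 0.25811582] [0.59835401 0.25884089] [8.90103531 9.76978111] 5.0813679695129395
215 [0.59641188 0.26036687] [0.5973508  0.25948827] [6.87230968 7.48184681] 4.085524082183838
```

The block top fills the slot. Now on to the bushing at (0.598, 0.259).

Call:
carry_out:
  rows:
    - [0.3, 0.094, 0, 0, 0, 0, 0.2]
    - [0.6, 0.094, 0, 0, 0, 0, 0.2]
    - [1, 0.094, 0, 0, 0, 0, 0.2]
    - [1, 0.094, 0, 0, 0, 0, 0.2]
    - [1, 0.094, 0, 0, 0, 0, 0.2]
    - [1, 0.094, 0, 0, 0, 0, 0.2]

```text
time_s: 12.75
position: [0.5988, 0.2409, 0.1014]
orientation: [-3.141, 0.001, 1.594]
wrist_force: [-0.5, 0.4, -1.0]
opening: 0.0514
finger_force: 0.0
```

Call:
carry_out:
  rows:
    - [0.119, 0, 0.2, 0, 0, 0, 0.2]
    - [0.119, 0, 0.4, 0, 0, 0, 0.2]
    - [0.119, 0, 0.6, 0, 0, 0, 0.2]
    - [0.119, 0, 0.78, 0, 0, 0, 0.2]
    - [0.119, 0, 0.78, 0, 0, 0, 0.2]
    - [0.119, 0, 0.78, 0, 0, 0, 0.2]
    - [0.119, 0, 0.78, 0, 0, 0, -1]
    - [0.119, 0, 0.78, 0, 0, 0, -1]
    - [0.119, 0, 0.78, 0, 0, 0, -1]
    - [0.119, 0, 0.78, 0, 0, 0, -1]

```text
time_s: 13.58
position: [0.6011, 0.2596, -0.012]
orientation: [3.136, -0.001, 1.594]
wrist_force: [-0.0, -2.5, 7.3]
opening: 0.0246
finger_force: 59.6
```

Call:
carry_out:
  rows:
    - [0, 0, 0, 0, 0, 0, -1]
    - [0, 0, 0, 0, 0, 0, -1]
    - [0, 0, 0, 0, 0, 0, -1]

```text
time_s: 13.83
position: [0.6011, 0.2596, -0.012]
orientation: [3.136, -0.0, 1.594]
wrist_force: [0.5, -3.4, 7.3]
opening: 0.0241
finger_force: 59.6
```

Call:
carry_out:
  rows:
    - [0, 0, -0.1, 0, 0, 0, -1]
    - [0, 0, -0.3, 0, 0, 0, -1]
    - [0, 0, -0.5, 0, 0, 0, -1]
    - [0, 0, -0.6, 0, 0, 0, -1]
    - [-0.25, -0.15, -0.6, 0, 0, 0, -1]
    - [-0.5, -0.35, -0.6, 0, 0, 0, -1]
    - [-0.75, -0.55, -0.6, 0, 0, 0, -1]
    - [-1, -0.55, -0.6, 0, 0, 0, -1]
    - [-1, -0.55, -0.6, 0, 0, 0, -1]
    - [-1, -0.55, -0.6, 0, 0, 0, -1]

```text
time_s: 14.67
position: [0.5189, 0.1056, 0.075]
orientation: [3.141, -0.0, 1.59]
wrist_force: [0.7, 0.7, -1.1]
opening: 0.0245
finger_force: 59.0
```

Call:
carry_out:
  rows:
    - [-0.25, 0, 0, 0, 0, 0, -1]
    - [-0.5, 0, 0, 0, 0, 0, -1]
    - [-0.75, 0, 0, 0, 0, 0, -1]
    - [-1, 0, 0, 0, 0, 0, -1]
    - [-1, 0, 0, 0, 0, 0, -1]
    - [-1, 0, 0, 0, 0, 0, -1]
    - [-1, 0, 0, 0, 0, 0, -1]
    - [-1, 0, 0, 0, 0, 0, -1]

```text
time_s: 15.33
position: [0.5233, -0.041, 0.0746]
orientation: [3.142, -0.001, 1.596]
wrist_force: [-0.3, 1.1, 0.3]
opening: 0.0241
finger_force: 59.0
```

Call:
carry_out:
  rows:
    - [-0.25, -0.047, 0, 0, 0, 0, -1]
    - [-0.45, -0.047, 0, 0, 0, 0, -1]
    - [-0.555, -0.047, 0, 0, 0, 0, -1]
    - [-0.555, -0.047, 0.1, 0, 0, 0, -1]
    - [-0.555, -0.047, 0.2, 0, 0, 0, -1]
    - [-0.555, -0.047, 0.2, 0, 0, 0, -1]
    - [-0.555, -0.047, 0.2, 0, 0, 0, -1]

```text
time_s: 15.92
position: [0.5173, -0.1243, 0.0437]
orientation: [-3.139, -0.001, 1.596]
wrist_force: [-0.1, -0.8, 0.1]
opening: 0.0245
finger_force: 59.0
```

```bash
python3 - <<'E'
from h import *
s=snap("side","s8.png");o=arm.get_obs();p=o["position"];print(p,o["orientation"])
print("pocket",proj("side",[.5182,-.1251,.04]),"bush bottom",proj("side",p+[0,-.0008,.012]),"block top",proj("side",[.52,-.185,.06]))
cv2.imwrite('pics/z8.png',cv2.resize(s[135:205,310:400],None,fx=8,fy=8,interpolation=cv2.INTER_CUBIC))
E
```

```text
[ 0.51807732 -0.12468169  0.04471106] [-3.14125043e+00 -2.88393201e-04  1.59561004e+00]
pocket [[350.88247792 176.13603764]] bush bottom [[351.21641829 170.96305109]] block top [[356.69502524 160.70545036]]
```

View pics/z8.png

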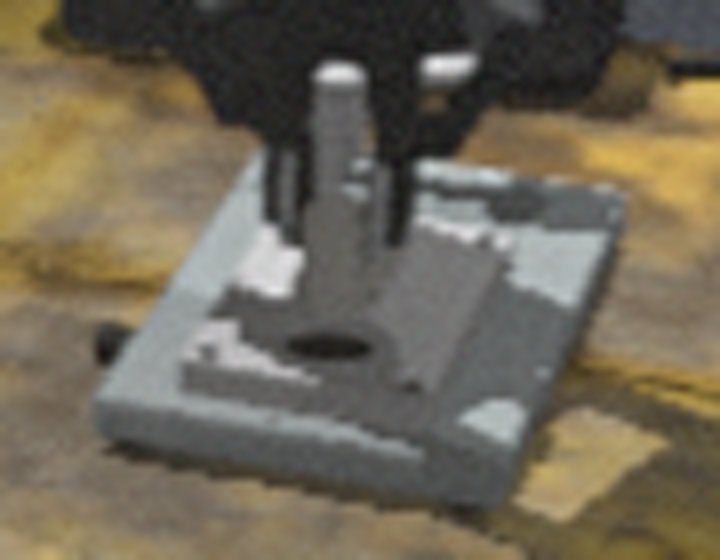

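That was my last view: the bushing hangs upright at about (352,172), directly over the round pocket at (351,176). Lowering now.

Call:
carry_out:
  rows:
    - [0, 0, 0.04, 0, 0, 0, -1]
    - [0, 0, 0.08, 0, 0, 0, -1]
    - [0, 0, 0.1, 0, 0, 0, -1]
    - [0, 0, 0.115, 0, 0, 0, -1]
    - [0, 0, 0.125, 0, 0, 0, -1]
    - [0, 0, 0.125, 0, 0, 0, -1]

```text
time_s: 16.47
position: [0.5176, -0.1258, 0.0254]
orientation: [-3.141, -0.0, 1.594]
wrist_force: [1.4, -0.4, -0.9]
opening: 0.0246
finger_force: 59.0
```

Call:
carry_out:
  rows:
    - [0.006, 0.003, 0.015, 0, 0, 0, -1]
    - [0.006, 0.003, 0.03, 0, 0, 0, -1]
    - [0.006, 0.003, 0.04, 0, 0, 0, -1]
    - [0.006, 0.003, 0.046, 0, 0, 0, -1]
    - [0.006, 0.003, 0.046, 0, 0, 0, -1]

```text
time_s: 16.88
position: [0.5181, -0.1249, 0.0187]
orientation: [-3.141, -0.0, 1.594]
wrist_force: [0.3, -0.5, -0.9]
opening: 0.0241
finger_force: 59.0
```

Call:
carry_out:
  rows:
    - [0, 0, 0.007, 0, 0, 0, -1]
    - [0, 0, 0.012, 0, 0, 0, -1]
    - [0, 0, 0.012, 0, 0, 0, -1]

```text
time_s: 17.13
position: [0.5185, -0.125, 0.018]
orientation: [-3.141, 0.0, 1.594]
wrist_force: [-1.9, -0.1, 3.3]
opening: 0.0242
finger_force: 59.7
```

Floor contact is at the predicted height (bottom at 30 mm). Release, lift and check both parts before the paddle.

Call:
carry_out:
  rows:
    - [0, 0, -0.004, 0, 0, 0, 0.2]
    - [0, 0, -0.004, 0, 0, 0, 0.2]
    - [0, 0, -0.004, 0, 0, 0, 0.2]
    - [0, 0, -0.004, 0, 0, 0, 0.2]
    - [0, 0, -0.1, 0, 0, 0, 0.2]
    - [0, 0, -0.3, 0, 0, 0, 0.2]
    - [0, 0, -0.55, 0, 0, 0, 0.2]
    - [0, 0, -0.65, 0, 0, 0, -1]
    - [0, -0.313, -0.65, 0, 0, 0, -1]
    - [0, -0.313, -0.65, 0, 0, 0, -1]

```text
time_s: 17.97
position: [0.4675, -0.1254, 0.1139]
orientation: [-3.138, -0.001, 1.594]
wrist_force: [-0.0, 0.1, -2.3]
opening: 0.0154
finger_force: 0.0
```

Call:
carry_out:
  rows:
    - [-0.25, 0, 0, 0, 0, 0, -1]
    - [-0.5, 0, 0, 0, 0, 0, -1]
    - [-0.75, 0, 0, 0, 0, 0, -1]
    - [-0.967, 0, 0, 0, 0, 0, -1]
    - [-0.967, 0, 0, 0, 0, 0, -1]
    - [-0.967, 0, 0, 0, 0, 0, -1]
    - [-0.967, 0, 0, 0, 0, 0, -1]

```text
time_s: 18.55
position: [0.4743, -0.2706, 0.114]
orientation: [-3.141, -0.001, 1.593]
wrist_force: [-0.5, -0.6, -1.2]
opening: -0.0003
finger_force: 0.0
```

```bash
python3 - <<'E'
from h import *
s=snap("side","s9.png");t=snap("top","t9.png");o=arm.get_obs();print(o["position"],o["orientation"],o["opening"])
S=cv2.cvtColor(s,cv2.COLOR_BGR2GRAY);T=cv2.cvtColor(t,cv2.COLOR_BGR2GRAY);k=8
def c(g,x0,y0,x1,y1,th):
    u=cv2.resize(g[y0:y1,x0:x1],None,fx=k,fy=k); 
    cs=cv2.findContours((u>th).astype('u1'),cv2.RETR_EXTERNAL,cv2.CHAIN_APPROX_NONE)[0]
    for q in sorted(cs,key=cv2.contourArea)[-2:]:
        (a,b),w,an=cv2.minAreaRect(q);print(np.round([(a+.5)/k-.5+x0,(b+.5)/k-.5+y0,w[0]/k,w[1]/k,an],1))
print("pred top: bush rim",proj("top",[.5182,-.1251,.064]),"block",proj("top",[.52,-.185,.06]))
print("pred side: bush rim",proj("side",[.5182,-.1251,.064]),"block top",proj("side",[.52,-.185,.06]),"corners",proj("side",[[.513,-.17,.06],[.527,-.17,.06],[.513,-.2,.06],[.527,-.2,.06]]).round(1).tolist())
print("TOP bush");print('\n'.join(' '.join('%3d'%v for v in r) for r in T[215:234,374:394]))
print("SIDE");print('\n'.join(' '.join('%3d'%v for v in r) for r in S[152:186,340:368]))
E
```

```text
[ 0.47450545 -0.2698752   0.11421555] [-3.14096680e+00 -7.32153644e-04  1.59489732e+00] -0.0004891545835086883
pred top: bush rim [[383.71826789 223.57192927]] block [[405.78210713 222.52473461]]
pred side: bush rim [[351.24565924 168.75952029]] block top [[356.69502524 160.70545036]] corners [[357.5, 163.4], [352.9, 162.5], [360.4, 158.9], [355.9, 158.1]]
TOP bush
251 251 251 251 251 251 250 250 247 243 239 238 238 237 237 236 236 236 235 235
251 251 251 251 251 250 246 241 235 230 229 232 235 236 237 237 236 236 236 236
251 251 251 251 248 241 228 208 196 194 198 211 225 232 236 237 237 237 236 236
251 252 251 248 236 211 184 175 185 189 187 188 198 214 229 235 237 238 237 237
252 251 249 237 207 178 176 193 215 222 215 201 191 193 210 230 236 238 237 237
252 251 243 215 181 174 193 217 227 222 212 205 201 193 197 219 233 237 237 237
252 249 234 197 176 179 204 219 202 168 151 164 188 201 200 210 229 236 237 237
252 247 224 185 176 184 206 201 150  91  75 103 155 198 207 206 224 234 237 237
251 243 211 175 174 191 208 183 110  49  43  69 127 186 206 203 219 233 236 236
250 240 205 
[... 3900 characters left out ...]
 174 178 176 186 176 137  85
220 218 218 219 225 219 220 214 208 200 192 173 172 174 172 184 184 181 178 179 180 179 180 183 191 161 104  87
141 147 166 194 206 219 223 218 217 217 206 184 178 188 184 189 182 183 185 182 178 180 182 189 180 136  82 111
 96 103 110 123 126 134 146 159 180 194 201 200 186 185 184 191 184 182 180 172 154 134 158 184 164 104  83 122
 95  98  97  96  98  97  98 102 107 114 119 129 129 148 170 175 185 184 185 170 126  93 125 159 136  87 115 153
 96  93  90 100 100  91  94  92  90  88  89  89  99 101 114 114 121 126 143 151 153 163 176 162 109  81 123 159
133 111 104 100 102 104  93  94  96  93  91  89  88  94  99  97  99 102 103 114 116 122 131 115  87 116 150 163
```

Both parts appear exactly where seated ones should: the bushing rim at row 169 (predicted 168.8), the block top at row about 160.5 (predicted 160.7). Now the paddle. Level should be at reading about 39 mm.

Call:
carry_out:
  rows:
    - [0, -0.003, 0.15, 0, 0, 0, -1]
    - [0, -0.003, 0.25, 0, 0, 0, -1]
    - [0, -0.003, 0.32, 0, 0, 0, -1]
    - [0, -0.003, 0.36, 0, 0, 0, -1]
    - [0, -0.003, 0.38, 0, 0, 0, -1]
    - [0, -0.003, 0.4, 0, 0, 0, -1]
    - [0, -0.003, 0.4, 0, 0, 0, -1]
    - [0, -0.003, 0.4, 0, 0, 0, -1]

```text
time_s: 19.32
position: [0.4749, -0.2711, 0.0556]
orientation: [3.14, 0.0, 1.594]
wrist_force: [-0.0, 1.5, 2.7]
opening: 0.0003
finger_force: 1.3
```

Call:
carry_out:
  rows:
    - [0, 0, 0.02, 0, 0, 0, -1]
    - [0, 0, 0.04, 0, 0, 0, -1]
    - [0, 0, 0.06, 0, 0, 0, -1]
    - [0, 0, 0.08, 0, 0, 0, -1]
    - [0, 0, 0.09, 0, 0, 0, -1]
    - [0, 0, 0.09, 0, 0, 0, -1]
    - [0, 0, 0.09, 0, 0, 0, -1]

```text
time_s: 19.9
position: [0.4742, -0.2714, 0.0412]
orientation: [-3.141, 0.0, 1.594]
wrist_force: [-3.0, -1.0, 4.7]
opening: -0.0002
finger_force: 2.4
```

Call:
carry_out:
  rows:
    - [0, 0, 0.005, 0, 0, 0, -1]
    - [0, 0, 0.01, 0, 0, 0, -1]
    - [0, 0, 0.014, 0, 0, 0, -1]
    - [0, 0, 0.014, 0, 0, 0, -1]
    - [0, 0, 0.014, 0, 0, 0, -1]
    - [0, 0, 0.014, 0, 0, 0, -1]

```text
time_s: 20.4
position: [0.4742, -0.2714, 0.0394]
orientation: [-3.142, 0.001, 1.594]
wrist_force: [-2.7, -1.4, 4.4]
opening: -0.0001
finger_force: 2.6
```

```bash
python3 - <<'E'
from h import *
F=[];Z=[]
for i in range(6):
    s=arm.get_image("side");o=arm.get_obs();F.append(o["wrist_force"]);Z.append(o["position"])
print(np.mean(F,0),np.mean(Z,0),np.std(Z,0))
S=cv2.cvtColor(s,cv2.COLOR_BGR2GRAY)
D=np.array([.5201,-.19]);R=np.array([[np.cos(.0227),-np.sin(.0227)],[np.sin(.0227),np.cos(.0227)]])
w=lambda x,y,z:np.r_[D+R@[x,y],z]
# near (+y) top edge of pad, if level
print(proj("side",[w(-70,-60,0)/1 if 0 else w(a,-.06,.071) for a in(-.070,-.047,-.024)]).round(1).tolist())
print('\n'.join(' '.join('%3d'%v for v in r) for r in S[146:170,366:394]))
E
```

```text
[-3.51100737 -1.63638169  5.15469063] [ 0.47424368 -0.27136726  0.03937573] [1.39427995e-05 1.31036043e-05 1.65451088e-05]
[[385.1, 151.8], [377.6, 150.6], [370.2, 149.4]]
 82  85  83  79  70  69  49  29  30  32  50  87  78  66  92  76  46  31  41  47  60  71  72  69  71  97 132 139
104 102  93  93  86  69  40  30  25  32  50  89  82  68  96  81  43  32  37  43  44  51  60  62  68 106 126 141
105 102  96  97  92  67  26  33  31  37  52  75  62  65  91  82  40  31  32  21  28  54  64  61  67 100 121 130
 99  93  90  97  80  43  31  29  32  33  39  41  38  42  59  47  35  30  34  23  31  55  56  91 100 105 113 118
105 101 101 100  72  38  30  27  30  33  35  31  37  37  30  41  35  33  31  32  66  94 103 114 113 116 110 114
103 112 108 109  80  38  29  30  30  28  28  38  27  31  33  32  33  27  26  51 112 141 143 134 134 122 123 118
117 112 111 111  95  80  65  52  46  44  36  31  31  25  28  27  29  28  36  87 141 161 153 152 149 154 161 163
121 123 114 115 112 105 104 101 104 102  92  80  68  56  51  45  38  39  62 131 165 168 166 161 164 164 169 171
129 124 122 118 115 114 113 113 
[... 1059 characters left out ...]
  77  73  71  77  72  71  76
183 180 183 164 125 128 165 148  95  79  83  96  87  86  88  72  79  94 105 100  91  80  78  77  78  75  77  76
183 182 185 151  95 122 174 163 135 116  86  96  98  96  99 103  96 103 101  94  85  80  81  82  78  82  83  83
184 186 185 180 170 178 173 140 138 153 144 121  86  91  99 103  98 102 103  90  80  81  79  85  84  87  82  83
183 185 185 189 191 190 156 115 140 156 160 153 147 119  97 102 101 101  99  85  78  75  79  79  80  82  84  81
184 180 182 184 191 175 117  87 131 155 154 153 151 152 144 124 106  91  82  79  78  78  78  73  74  82  82  83
181 184 184 186 190 154  90 115 154 156 158 157 158 157 156 157 155 129  83  73  72  73  73  76  76  76  73  71
```

The pad's lower edge slopes 0.16 in the side image, and a level pad would give 0.161. Height and force (about 5.2 N) also agree. One last 0.3 mm trim, then hand in while holding.

Call:
carry_out:
  rows:
    - [0, 0, 0.002, 0, 0, 0, -1]
    - [0, 0, 0.002, 0, 0, 0, -1]
    - [0, 0, 0.002, 0, 0, 0, -1]
    - [0, 0, 0.002, 0, 0, 0, -1]

```text
time_s: 21.03
position: [0.4743, -0.2714, 0.0391]
orientation: [-3.142, 0.001, 1.594]
wrist_force: [-4.2, -1.3, 4.9]
opening: -0.0001
finger_force: 2.6
```

```bash
python3 - <<'E'
from h import *
o=arm.get_obs();print(o["position"],o["wrist_force"]);print(arm.finish_job())
E
```

```text
[ 0.47425867 -0.27135135  0.03909118] [-4.22592245 -1.25801004  4.8811978 ]
the job is handed in; nothing more can be done
None
```

The job is handed in at about 21 s: by force and camera checks, the block and bushing are seated and let go in their pockets, and the fingers are still holding the paddle level. No verdict came back.

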